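Centre the hand stamp on its ink-pad tin

ROBOT

A 6-joint arm with a two-finger parallel gripper is mounted at the origin on a cart in front of the work surface, level with it; the furniture and walls round the work are solid. World frame = base frame: x ahead of the robot, y to its left, z up, the work surface at z = 0. Lengths are in mm, angles in rad, forces in N, time in s.
With the tool pointing down it reaches from about 425 to 1125 mm from the base axis. Payload 14.9 kg.
Tool frame: the origin (TCP) lies midway between the tips of the shut fingers; the grasp point (between the pads) lies 19 mm behind it; x points along the fingers, y is the direction in which the jaws open and shut, and the axes are right-handed (so a half turn about x gives the same grasp; the last joint's range is limited). The gripper opens to 91 mm and grips with 3 to 60 N. Pads are 32 mm wide; open, the fingers measure 118 mm over their backs; the gripper's body (76 mm by 178 mm) begins 60 mm behind the grasp point.
Start: joints at [-0.033, 0.379, 1.734, -0, 1.028, -0.033], TCP at [700.013, -0.006, 191.532] pointing down, gripper open.
Joint ranges: [-2.77, 2.77], [-0.74, 2.19], [0, 2.66], [-1.06, 4.2], [0.31, 2.87], [-3.08, 3.08]. Speed limits (rad/s): [1.89, 1.89, 2.39, 3.14, 3.14, 3.14].

INTERFACE

Orientations are given as [roll, pitch, yaw] about the fixed x, y, z axes, in that order (R = Rz(yaw) Ry(pitch) Rx(roll)).
In Python, from bench import env, eyes gives the robot as it stands. The module is installed in compiled form; this text tells all that it offers.
- The arm moves only by the shell command python3 -m handwheel 'ROWS' [FORCE]. ROWS is JSON, a list of rows, each a list of 7 numbers: the shift along the tool's x, y, z in units of 40 mm (1.0 is 40 mm), then the turn, a rotation vector about the tool's x, y, z in units of 8 degrees (1.0 is 8 degrees), then the closure, from -1 (fully open) to 1 (shut), so that 0 is half open. A call has 1 to 8 rows; each row shifts and turns the commanded pose from where the row before left it, along the tool's axes as they then stand; what a row does not reach is not made up. A row lasts 1/10 s, in which the tool goes at most 50 mm and 8.59 degrees, less where a joint would pass 70% of its speed; a pose out of reach is approached as far as the arm can. A call is refused whole if a number of a shift passes 1 or a number of a turn 1, either way. A call with a gripper value outside its range is refused whole. The fingers move at their own pace and stop on an object; FORCE is the grip in N (left out, the last holds). Time passes only in rows, so rows that do not move let the fingers close. It gives the time, the measured TCP pose, the force and the opening at its end, in the units of the state.
- env.observe(): the state, without advancing time (a new reading comes with each control period).
- eyes.grab_frame(name): name is "scene" or "side" or "wrist"; returns the picture (420x560x3 uint8, red, green, blue); there is no depth.
- eyes.camera_info(name): a dict with "camera_matrix" (3x3 intrinsics, pixels), "world_from_camera" (4x4, takes a point from camera to world coordinates). Camera axes: x right, y down, z forward; pixel columns grow to the right and rows downward; lengths in mm; the calibration is good to about 2 mm. A picture is of the moment at which its call begins: read the wrist's pose just before it. camera_info takes no time and is no camera call; for the wrist camera it gives the pose at the moment of the call.
- env.job_done(): hands the job in, once; it reports no verdict.
The state is a dict: "time": time; "joints": joint angles; "dq": joint speeds; "joint_efforts": joint torques, N m; "ee_pos": TCP position; "orientation": TCP orientation; "wrist_force": force on the tool from outside, world axes, zero at the start; "ft_torque": the same for the moment, N m; "gripper_width": finger opening in mm.
Only numpy, scipy, OpenCV 4.12 (cv2) and the standard library are available. Lean on these libraries where they do the work, as an engineer would, in place of code of your own. Each camera call takes 0.05 s, during which the arm holds its last target.

TASK

The wooden hand stamp has been left askew over one corner of the small closed ink-pad tin. Nudge it along with light pushes of the fingertips until it stands upright in the middle of the tin lid, its foot square with the tin (long side along long side). Only push it: do not pinch or lift it, do not let it tip over or fall off, and leave the spare stamp, the ink bottle and the eraser where they are.

Things in the scene. Friction and masses are not known exactly. Their poses are not given: they have to be found in the camera images.
- tin: closed flat ink-pad tin, 58 mm (its x; 65 mm with the small catch tab at -x) x 88 mm (its y) x 15 mm high, fixed to the leather desk pad, whose top is at z = 4 mm; may face any way. Lid shut and flat on top. Origin at the centre of its underside, z up; its long side lies along its y axis.
- stamp: loose wooden hand stamp, about 50 g, standing on the tin lid. Foot: block 24 mm (its x) x 48 mm (its y) x 18 mm high. Above its middle a turned handle that flares to 24 mm across near the top; 66 mm high in all. Origin: centre of the foot's underside, z up. It tips over across x when pushed high on the handle; pushed low on the foot, beside the handle, it slides. Far too light to feel.
- spare_stamp: bystander: a second loose hand stamp of the same shape and size, standing on the flat desk pad itself to the right of the tin. Origin at the centre of its underside. Stays put.
- ink_bottle: bystander: square ink bottle with a round cap, 49 x 48 mm, 58 mm high, loose on the desk pad beyond the tin. Origin at the centre of its underside. Stays put.
- eraser: bystander: eraser, 21 x 52 mm, 12 mm high, loose on the desk pad to the left of the tin. Origin at the centre of its underside. Stays put.
Things that resemble listed ones, but are neither listed nor needed, are in the scene too. What is shaped like the stamp but green or white is not meant. Of the things that look like the tin, take the one that is nearest to the robot's base at the start.

How it is judged (in metres and radians):
At the end, for the whole second after the job is handed in: The stamp stands still and upright on the tin lid, the centre of its foot within 8 mm of the centre of the tin, its long side within 0.2 rad (11 degrees) of the tin's long side (horizontal distance between stamp and tin below 0.008 m and angle between the y axis of stamp and the y axis of tin, either way round below 0.2 rad and angle between stamp's own z axis and vertical below 0.08 rad and z of stamp in the frame of tin between 0.012 and 0.018 m and linear speed of stamp below 0.01 m/s); the robot touches nothing.
It fails at once if the stamp is lifted more than 9 mm off the lid (z of stamp in the frame of tin above 0.024 m).
It fails at once if the stamp falls off the tin (z of stamp in the frame of tin below 0.006 m).
It fails at once if the stamp tips by more than 0.35 rad (20 degrees) (angle between stamp's own z axis and vertical above 0.35 rad).
It fails at once if the stamp is pinched or struck: more than 8 N between fingers and stamp (contact force between the fingers and stamp above 8 N).
It fails at once if the spare stamp, the ink bottle or the eraser is moved more than 15 mm, or one of the first two is knocked over (distance of any of spare_stamp, ink_bottle, eraser from where it was at the start of the episode above 0.015 m or angle between any of spare_stamp, ink_bottle's own z axis and vertical above 0.35 rad).
It also fails if it takes over 48 s, if anything falls off the work surface, if the arm or the gripper's body presses on something with over 40 N, if the wrist force passes 120 N, or if a joint passes its speed limit or range.

## Working session

There is one attempt and no reset: what is moved stays moved. The work goes in short steps, Python scripts to look and compute and a shell command to move; the robot and the scene stay as the last step left them, time stands still between calls to the robot, and variables do not carry over. Pictures are saved under pics/ and viewed, and the job is handed in when it is done.

```bash
mkdir -p pics; python3 - <<'E'
from bench import env, eyes
import cv2
s=env.observe(); print(s)
for n in ["scene","side","wrist"]:
    i=eyes.camera_info(n); print(n,i["camera_matrix"],i["world_from_camera"])
    cv2.imwrite(f"pics/{n}0.png",cv2.cvtColor(eyes.grab_frame(n),cv2.COLOR_RGB2BGR))
E
```

```text
{'time': 0.0, 'joints': array([-3.32778443e-02,  3.79384129e-01,  1.73476901e+00,  3.36608061e-05,
        1.02849369e+00, -3.32891860e-02]), 'dq': array([-0.00037294, -0.0022089 ,  0.00079793,  0.00128537,  0.00147057,
        0.00090946]), 'joint_efforts': array([ 6.45993277e-04, -7.63727903e+01, -4.34372771e+01,  6.49972307e-02,
        4.23743343e-02, -1.55693674e-04]), 'ee_pos': array([6.99590192e+02, 3.18554437e-02, 1.90911179e+02]), 'orientation': array([-1.63141083,  1.56974176,  3.0809721 ]), 'wrist_force': array([ 0.13894177,  0.19730351, -0.17157967]), 'ft_torque': array([-0.02282635,  0.0298272 , -0.01904965]), 'gripper_width': 91.25287330165274}
scene [[485.26797494   0.         283.40299074]
 [  0.         485.26797494 205.69165393]
 [  0.           0.           1.        ]] [[-6.88635005e-01 -3.22917871e-01  6.49234840e-01  6.54810444e+01]
 [-7.24996036e-01  3.22371987e-01 -6.08651830e-01  6.71889956e+02]
 [-1.27505729e-02 -8.89831642e-01 -4.56110811e-01  4.87983539e+02]
 [ 0.00000000e+00  0.00000000e+00  0.00000000e+00  1.00000000e+00]]
side [[510.00252625   0.         273.81189776]
 [  0.         510.00252625 207.16412627]
 [  0.           0.           1.        ]] [[ 9.98465857e-01 -3.99959042e-02  3.82917770e-02  6.51751720e+02]
 [-5.50320074e-02 -6.40415013e-01  7.66054886e-01 -6.70872052e+02]
 [-6.11642891e-03 -7.66986922e-01 -6.41633580e-01  7.04072695e+02]
 [ 0.00000000e+00  0.00000000e+00  0.00000000e+00  1.00000000e+00]]
wrist [[318.43809124   0.         275.6201493 ]
 [  0.         318.43809124 215.29029495]
 [  0.           0.           1.        ]] [[ 9.99999705e-01  1.50241488e-04 -7.52637754e-04  6.99708546e+02]
 [-6.96013951e-05 -9.58858664e-01 -2.83883882e-01  8.01552016e+01]
 [-7.64324368e-04  2.83883851e-01 -9.58858371e-01  3.83591049e+02]
 [ 0.00000000e+00  0.00000000e+00  0.00000000e+00  1.00000000e+00]]
```

View pics/scene0.png

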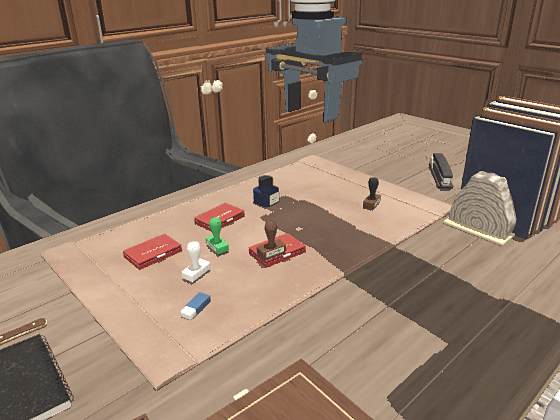

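View pics/side0.png

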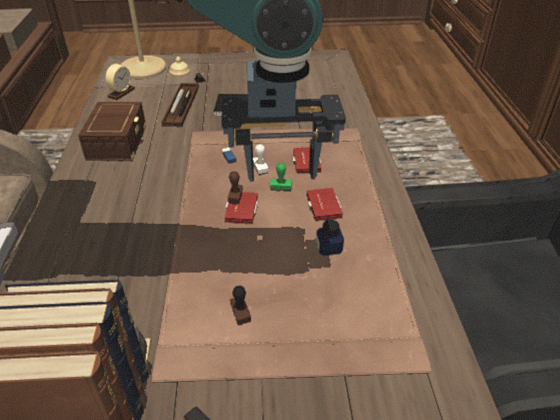

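View pics/wrist0.png

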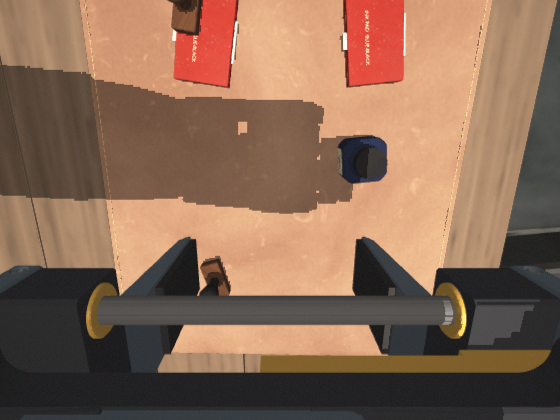

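The scene view shows the tin with the stamp at about (277,248), the side view at (242,207). In the wrist view the stamp is at the top edge, near (185,15). I'll get a coarse position first, then move the wrist camera over it.

```bash
cat > h.py <<'E'
from bench import env, eyes
import cv2, numpy as np
from scipy.spatial.transform import Rotation as R
def ray(info,u,v):
    K=info["camera_matrix"];T=np.array(info["world_from_camera"])
    d=T[:3,:3]@np.linalg.solve(K,[u,v,1.]);return T[:3,3],d
def onplane(info,u,v,z):
    o,d=ray(info,u,v);return o+d*(z-o[2])/d[2]
def proj(info,p):
    T=np.linalg.inv(info["world_from_camera"]);q=T[:3,:3]@np.array(p,float)+T[:3,3]
    q=info["camera_matrix"]@q;return q[:2]/q[2]
def tri(i1,p1,i2,p2):
    a,d=ray(i1,*p1);b,e=ray(i2,*p2)
    s=np.linalg.lstsq(np.c_[d,-e],b-a,rcond=None)[0]
    x,y=a+d*s[0],b+e*s[1];return (x+y)/2,np.linalg.norm(x-y)
def grab(n,name=None):
    i=eyes.camera_info(n);f=cv2.cvtColor(eyes.grab_frame(n),cv2.COLOR_RGB2BGR)
    if name: cv2.imwrite(f"pics/{name}.png",f)
    return i,f
E
python3 - <<'E'
from h import *
s=eyes.camera_info("scene");d=eyes.camera_info("side")
print(R.from_euler('xyz',env.observe()["orientation"]).as_matrix().round(3))
for n,a,b in [("tin",(277,248),(242,207)),("stamptop",(270,223),(235,174))]: print(n,tri(s,a,d,b))
print("tin2",onplane(s,153,250,19),"tin3",onplane(s,219,216,19))
print("eraser",onplane(s,196,305,10),"bottle",onplane(s,266,202,4),"spare",onplane(s,372,205,4),"white",onplane(s,196,277,4),"green",onplane(s,217,250,4))
E
```

```text
[[-0.001  1.    -0.   ]
 [ 0.    -0.    -1.   ]
 [-1.    -0.001 -0.   ]]
tin (array([626.75371166, 161.99291776,  11.43784805]), np.float64(2.3932820027022648))
stamptop (array([615.1904833 , 188.02909157,  79.14276625]), np.float64(1.4698544961103228))
tin2 [772.38575084 334.25500831  19.        ] tin3 [792.52533621 170.93800898  19.        ]
eraser [597.03275528 362.13747407  10.        ] bottle [794.75714208  41.03525896   4.        ] spare [ 620.1805432  -113.07397842    4.        ] white [666.40407371 315.3017417    4.        ] green [710.63848755 238.15021653   4.        ]
```

```bash
python3 -m handwheel '[[0,-0.35,-0.95,0,0,0,-1],[0,-0.35,-0.95,0,0,0,-1],[0,-0.35,-0.95,0,0,0,-1],[0,-0.35,-0.95,0,0,0,-1],[0,-0.35,-0.95,0,0,0,-1],[0,0,0,0,0,0,0],[0,0,0,0,0,0,0]]' 5
python3 - <<'E'
from h import *
print(env.observe()["ee_pos"],env.observe()["gripper_width"],env.observe()["time"]); grab("wrist","w1")
E
```

```text
time: 0.85
ee_pos: [629.7, 190.6, 191.4]
orientation: [-0.851, 1.571, -2.421]
wrist_force: [-0.6, -0.5, -0.0]
gripper_width: 78.5
[629.6809587  190.60837502 191.413513  ] 78.50573553076435 0.85
```

View pics/w1.png

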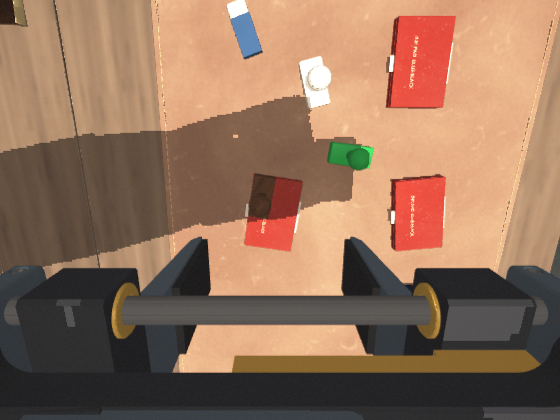

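```bash
python3 - <<'E'
from h import *
f=cv2.imread("pics/w1.png")[155:265,220:330]
g=cv2.resize(f,None,fx=5,fy=5,interpolation=cv2.INTER_CUBIC);g=cv2.convertScaleAbs(g,alpha=1.8,beta=10)
cv2.imwrite("pics/w1c.png",g)
E
```

```text
(no output)
```

View pics/w1c.png

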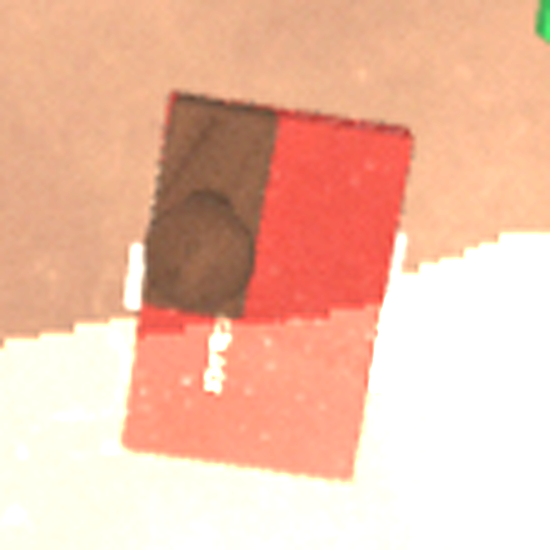

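```bash
cat >> h.py <<'E'
def quad(i,pts,off,sc,z):
    # pts ordered TL,TR,BR,BL in crop px; long side TL-BL
    P=np.array([onplane(i,(x+.5)/sc-.5+off[0],(y+.5)/sc-.5+off[1],z)[:2] for x,y in pts])
    c=P.mean(0); l=(P[0]+P[1]-P[2]-P[3])/2; w=(P[1]+P[2]-P[0]-P[3])/2
    print("c",c.round(1),"long",np.linalg.norm(l).round(1),"wid",np.linalg.norm(w).round(1),"ang long from +y",np.degrees(np.arctan2(-l[0],l[1])).round(1),"ang wid from +x",np.degrees(np.arctan2(w[1],w[0])).round(1));return c
E
python3 - <<'E'
from h import *
i=eyes.camera_info("wrist")
a=quad(i,[(172,92),(412,130),(352,478),(123,448)],(220,155),5,19)
b=quad(i,[(173,95),(277,112),(243,318),(146,303)],(220,155),5,37)
print(a-b, onplane(i,(203)/5+220,(250)/5+155,82))
E
```

```text
c [626.2 164.5] long 88.3 wid 56.5 ang long from +y -8.6 ang wid from +x -8.5
c [614.2 189.2] long 48.0 wid 22.7 ang long from +y -8.9 ang wid from +x -9.3
[ 11.98820813 -24.69175696] [615.2355152  191.05145107  82.        ]
```

The upright stamp's foot is at (614.2, 189.2). The tin's centre is at (626.2, 164.5), with its long side −8.6° from world y. Measured sizes are 48.0×22.7 mm for the foot and 88.3×56.5 mm for the tin, so both match. The foot is already about square, so it needs +15.6 mm along tin x and −22.6 mm along tin y.

First I'll turn the tool 98.6°, so the jaws lie along the tin's long side. The two fingertips can then push the foot on either side of the handle.

```bash
python3 -m handwheel '[[0,0,0,1,0,0,0.3],[0,0,0,1,0,0,0.3],[0,0,0,1,0,0,0.3],[0,0,0,1,0,0,0.3],[0,0,0,1,0,0,0.3],[0,0,0,1,0,0,0.3],[0,0,0,1,0,0,0.3],[0,0,0,1,0,0,0.3]]' && python3 -m handwheel '[[0,0,0,1,0,0,0.3],[0,0,0,1,0,0,0.3],[0,0,0,1,0,0,0.3],[0,0,0,1,0,0,0.3],[0,0,0,0.32,0,0,0.3],[0,0.05,0.7,0,0,0,0.3],[0,0.04,0.64,0,0,0,0.3],[0,0,0,0,0,0,0.3]]'
cat >> h.py <<'E'
TC=np.array([626.2,164.5]);A=np.radians(-8.6)
XT=np.array([np.cos(A),np.sin(A)]);YT=np.array([-np.sin(A),np.cos(A)])
def tf(p): d=np.array(p[:2])-TC; return np.round([d@XT,d@YT],1)
def stat():
    s=env.observe();p=s["ee_pos"];M=R.from_euler('xyz',s["orientation"]).as_matrix()
    print("t",s["time"],"tcp",p.round(1),"tin-frame",tf(p),"tooly deg",np.degrees(np.arctan2(M[1,1],M[0,1])).round(2),"w",round(s["gripper_width"],1),"F",s["wrist_force"].round(1))
E
python3 - <<'E'
from h import *
stat(); grab("wrist","w2")
E
```

```text
time: 1.7
ee_pos: [630.5, 188.6, 191.4]
orientation: [0.375, 1.571, -2.32]
wrist_force: [1.0, -0.0, 1.2]
gripper_width: 31.7
time: 2.5
ee_pos: [574.5, 193.3, 191.1]
orientation: [0.433, 1.569, -2.859]
wrist_force: [0.4, -0.1, 0.0]
gripper_width: 31.9
t 2.5 tcp [574.5 193.3 191.1] tin-frame [-55.4  20.7] tooly deg -98.61 w 31.9 F [ 0.4 -0.1  0. ]
```

View pics/w2.png

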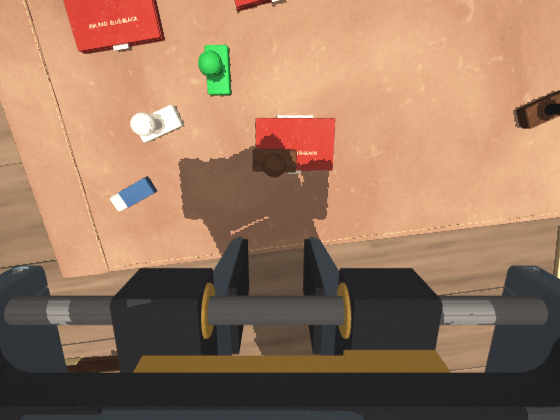

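The wrist view shows the stamp at (274,160) and the fingertips at (237,245) and (315,245), evenly placed either side of it. Next I'll measure again from this view.

```bash
python3 - <<'E'
from h import *
f=cv2.imread("pics/w2.png")[100:190,240:350]
g=cv2.resize(f,None,fx=6,fy=6,interpolation=cv2.INTER_CUBIC);g=cv2.convertScaleAbs(g,alpha=1.8,beta=10)
cv2.imwrite("pics/w2c.png",g)
E
```

```text
(no output)
```

View pics/w2c.png

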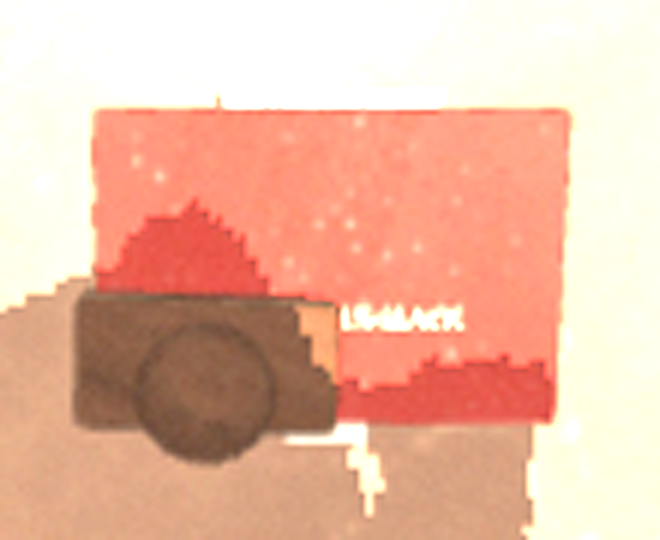

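```bash
python3 - <<'E'
from h import *
i=eyes.camera_info("wrist")
def q(pts,z):
    P=[onplane(i,(x+.5)/6-.5+240,(y+.5)/6-.5+100,z)[:2] for x,y in pts]
    P=np.array([tf(p) for p in P]);print(P.tolist(),P.mean(0))
q([(93,110),(570,110),(552,422),(93,422)],19)
q([(80,299),(338,308),(335,432),(75,428)],37)
print(np.array(i["world_from_camera"])[:3,3], tf(np.array(i["world_from_camera"])[:3,3]))
print(tf(onplane(i,205/6+240,392/6+100,80)))
E
```

```text
[[29.9, 43.2], [29.9, -44.0], [-27.2, -43.5], [-27.2, 44.3]] [1.35 0.  ]
[[-2.6, 45.0], [-4.1, -1.1], [-26.4, -0.9], [-25.6, 46.4]] [-14.675  22.35 ]
[655.49419509 181.15905006 384.19518098] [26.5 20.9]
[-13.9  22.1]
```

```bash
python3 -m handwheel '[[0.9,-0.04,0,0,0,0,0.3],[0.9,0,0,0,0,0,0.3],[0.9,0,0,0,0,0,0.3],[0.8,0,0,0,0,0,0.3],[0.5,0,0,0,0,0,0.3],[0.15,0,0,0,0,0,0.3],[0,0,0,0,0,0,0.3],[0,0,0,0,0,0,0.3]]'
python3 - <<'E'
from h import *
stat(); 
for n in ["wrist","scene","side"]: grab(n,n+"3")
a=cv2.imread("pics/scene3.png")[200:290,220:330];b=cv2.imread("pics/side3.png")[150:240,190:300]
cv2.imwrite("pics/c3.png",np.hstack([cv2.convertScaleAbs(cv2.resize(k,None,fx=3.6,fy=3.6,interpolation=cv2.INTER_CUBIC),alpha=1.6,beta=15) for k in (a,b)]))
E
```

```text
time: 3.35
ee_pos: [577.8, 195.9, 26.6]
orientation: [-2.722, 1.569, 0.27]
wrist_force: [0.3, -0.4, -0.1]
gripper_width: 31.8
t 3.35 tcp [577.8 195.9  26.6] tin-frame [-52.5  23.8] tooly deg -98.58 w 31.8 F [ 0.3 -0.4 -0.1]
```

View pics/wrist3.png

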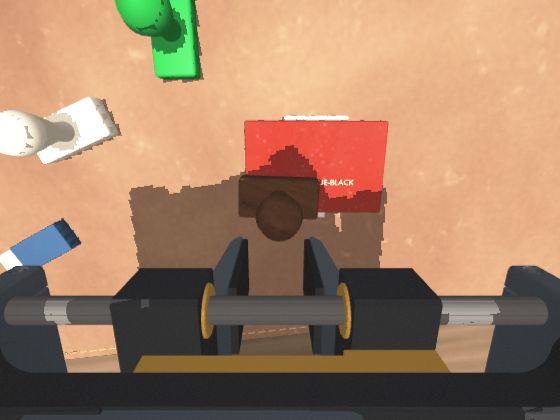

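View pics/c3.png

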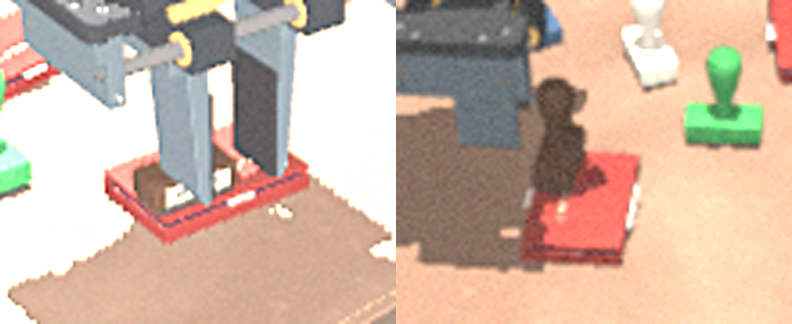

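The two fingertips straddle the handle, about 8.5 mm short of the foot's −x side, with the tip at z 26.6 mm and no contact. I'll lower slightly and start the slow push along tin +x.

```bash
python3 -m handwheel '[[0.05,0.02,-0.05,0,0,0,0.3],[0,0.01,-0.06,0,0,0,0.3],[0,0,-0.05,0,0,0,0.3],[0,0,-0.05,0,0,0,0.3],[0,0,-0.05,0,0,0,0.3],[0,0,-0.05,0,0,0,0.3],[0,0,-0.05,0,0,0,0.3],[0,0,0,0,0,0,0.3]]'
python3 - <<'E'
from h import *
stat(); 
for n in ["wrist","scene","side"]: grab(n,n+"4")
a=cv2.imread("pics/scene4.png")[200:290,220:330];b=cv2.imread("pics/wrist4.png")[100:260,220:400]
cv2.imwrite("pics/c4.png",np.hstack([cv2.convertScaleAbs(cv2.resize(k,(396,352),interpolation=cv2.INTER_CUBIC),alpha=1.6,beta=15) for k in (a,b)]))
E
```

```text
time: 4.3
ee_pos: [591.0, 192.6, 23.5]
orientation: [-2.741, 1.571, 0.251]
wrist_force: [-0.2, 0.6, 0.6]
gripper_width: 32.2
t 4.3 tcp [591.  192.6  23.5] tin-frame [-39.   22.6] tooly deg -98.56 w 32.2 F [-0.2  0.6  0.6]
```

View pics/c4.png

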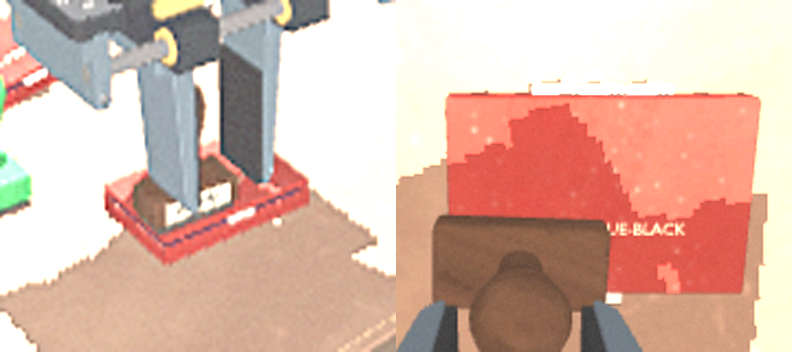

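```bash
cat >> h.py <<'E'
def q(i,pts,z,sc,off):
    P=np.array([tf(onplane(i,(x+.5)/sc-.5+off[0],(y+.5)/sc-.5+off[1],z)) for x,y in pts]);print(P.tolist())
E
python3 - <<'E'
from h import *
i=eyes.camera_info("wrist")
q(i,[(51,95),(364,97),(346,293)],19,2.2,(220,100))
q(i,[(39,216),(214,224),(208,306)],37,2.2,(220,100))
E
```

```text
[[28.4, 42.0], [28.0, -44.1], [-29.2, -44.3]]
[[-1.4, 44.2], [-3.6, -1.7], [-26.6, -1.0]]
```

```bash
python3 -m handwheel '[[0,0,-0.04,0,0,0,0.3],[0,0,-0.04,0,0,0,0.3],[0,0,-0.04,0,0,0,0.3],[0,0,-0.04,0,0,0,0.3],[0,0,-0.04,0,0,0,0.3],[0,0,-0.04,0,0,0,0.3],[0,0,0,0,0,0,0.3]]'
python3 - <<'E'
from h import *
stat(); 
for n in ["wrist","scene"]: grab(n,n+"5")
a=cv2.imread("pics/scene5.png")[200:290,220:330];b=cv2.imread("pics/wrist5.png")[100:260,220:400]
cv2.imwrite("pics/c5.png",np.hstack([cv2.convertScaleAbs(cv2.resize(k,(396,352),interpolation=cv2.INTER_CUBIC),alpha=1.6,beta=15) for k in (a,b)]))
E
```

```text
time: 5.15
ee_pos: [600.5, 191.2, 23.6]
orientation: [-2.666, 1.571, 0.326]
wrist_force: [-0.2, 0.2, -0.5]
gripper_width: 32.0
t 5.15 tcp [600.5 191.2  23.6] tin-frame [-29.4  22.6] tooly deg -98.56 w 32.0 F [-0.2  0.2 -0.5]
```

View pics/c5.png

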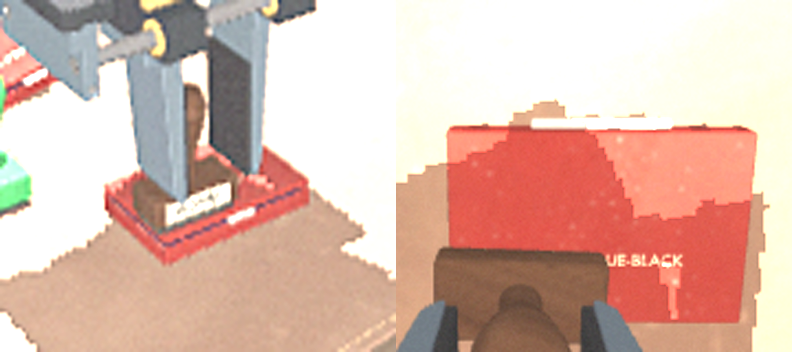

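```bash
python3 - <<'E'
from h import *
i=eyes.camera_info("wrist")
q(i,[(51,129),(361,130),(342,322)],19,2.2,(220,100))
q(i,[(39,249),(212,256),(208,340)],37,2.2,(220,100))
q(i,[(59,303),(187,303),(59,350)],23.6,2.2,(220,100))
s=cv2.imread("pics/wrist5.png")[190:290,200:350]
cv2.imwrite("pics/c5b.png",cv2.convertScaleAbs(cv2.resize(s,None,fx=5,fy=5,interpolation=cv2.INTER_CUBIC),alpha=2,beta=20))
s=cv2.imread("pics/scene5.png")[190:290,220:340]
cv2.imwrite("pics/c5s.png",cv2.convertScaleAbs(cv2.resize(s,None,fx=6,fy=6,interpolation=cv2.INTER_CUBIC),alpha=1.6,beta=20))
si=eyes.camera_info("scene")
p=env.observe()["ee_pos"]
for y in(16,29): print(proj(si,[*(p[:2]+y*YT),p[2]]))
E
```

```text
[[28.9, 42.3], [28.6, -44.1], [-28.8, -44.0]]
[[-0.8, 44.6], [-2.7, -1.5], [-26.9, -1.3]]
[[-21.1, 40.9], [-21.0, 3.5], [-36.0, 41.3]]
[267.90659846 257.46497497]
[261.60600193 259.9093439 ]
```

View pics/c5b.png

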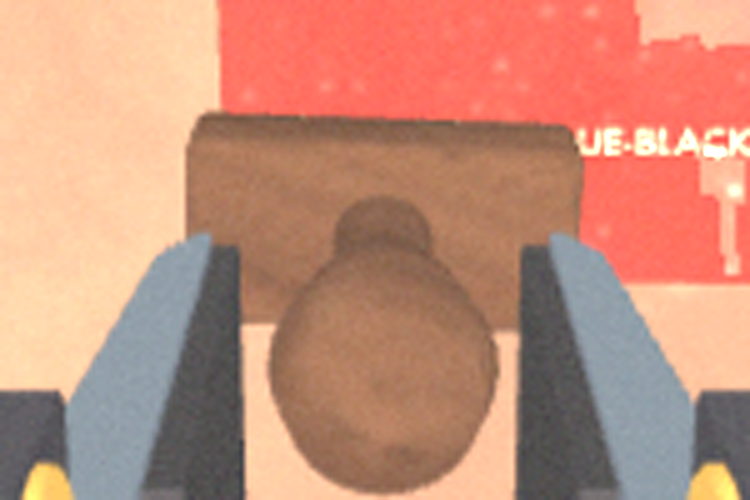

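View pics/c5s.png

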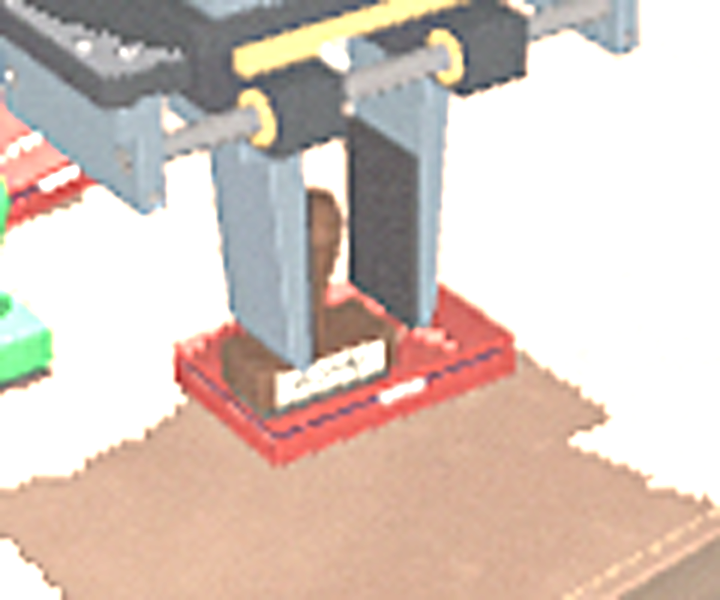

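```bash
python3 - <<'E'
from h import *
i=eyes.camera_info("wrist");s=eyes.camera_info("scene")
for a,b in [((233,240),(259,243.3)),((310,237),(278.3,235)),((308,239),(278.3,235))]:
    p,e=tri(i,a,s,b); print(p.round(1),tf(p),round(e,1))
p=env.observe()["ee_pos"]
from itertools import product
for n,c in(("scene",s),("wrist",i)):
  for z in (23.6,40):
    print(n,z,[proj(c,[*(p[:2]+x*XT+y*YT),z]).round(0).tolist() for x,y in product((-16,16),(16,29.5))])
E
```

```text
[619.3 212.2  47.2] [-13.9  46.1] 0.5
[615.3 169.4  47.9] [-11.5   3.2] 0.7
[614.4 170.5  48.7] [-12.5   4.2] 0.3
scene 23.6 [[273.0, 262.0], [266.0, 264.0], [263.0, 253.0], [256.0, 256.0]]
scene 40 [[273.0, 253.0], [266.0, 256.0], [263.0, 245.0], [256.0, 248.0]]
wrist 23.6 [[251.0, 272.0], [231.0, 272.0], [250.0, 227.0], [229.0, 227.0]]
wrist 40 [[249.0, 284.0], [227.0, 284.0], [248.0, 235.0], [225.0, 235.0]]
```

The stamp hasn't moved. The scene and wrist rays put the fingertips at z ≈ 47 mm while the TCP reads 23.6, so at this opening the fingertips sit about 23 mm behind the TCP. They passed above the foot, on either side of the handle. I'll back out and check the tip height.

```bash
python3 -m handwheel '[[0,0,0.1,0,0,0,0.3],[0,0,0.2,0,0,0,0.3],[0,0,0.25,0,0,0,0.3],[0,0,0.1,0,0,0,0.3],[0,0,0,0,0,0,0.3],[0,0,0,0,0,0,0.3]]'
python3 - <<'E'
from h import *
stat(); 
for n in ["wrist","scene","side"]: grab(n,n+"6")
a=cv2.imread("pics/scene6.png")[190:290,220:340];b=cv2.imread("pics/side6.png")[110:240,170:326]
cv2.imwrite("pics/c6.png",np.hstack([cv2.convertScaleAbs(cv2.resize(k,(396,330),interpolation=cv2.INTER_CUBIC),alpha=1.6,beta=15) for k in (a,b)]))
E
```

```text
time: 5.85
ee_pos: [574.6, 195.2, 23.7]
orientation: [-2.809, 1.57, 0.183]
wrist_force: [-0.1, -0.6, 0.9]
gripper_width: 32.1
t 5.85 tcp [574.6 195.2  23.7] tin-frame [-55.6  22.7] tooly deg -98.55 w 32.1 F [-0.1 -0.6  0.9]
```

View pics/c6.png

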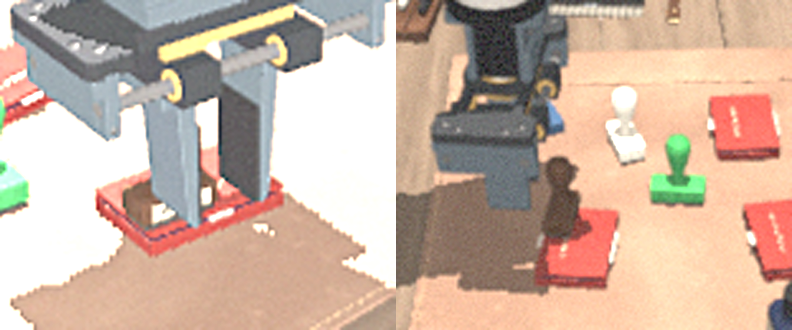

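```bash
python3 - <<'E'
from h import *
s=eyes.camera_info("scene");d=eyes.camera_info("side")
for a,b in [((301.5,251),(206,190.7))]:
    p,e=tri(s,a,d,b); print(p.round(1),tf(p),round(e,1))
k=cv2.imread("pics/scene6.png")[205:275,240:330]
cv2.imwrite("pics/c6s.png",cv2.convertScaleAbs(cv2.resize(k,None,fx=8,fy=8,interpolation=cv2.INTER_CUBIC),alpha=1.5,beta=15))
k=cv2.imread("pics/side6.png")[150:220,190:280]
cv2.imwrite("pics/c6d.png",cv2.convertScaleAbs(cv2.resize(k,None,fx=8,fy=8,interpolation=cv2.INTER_CUBIC),alpha=1.8,beta=15))
E
```

```text
[551.8 176.3  46.4] [-75.3   0.5] 1.2
```

View pics/c6s.png

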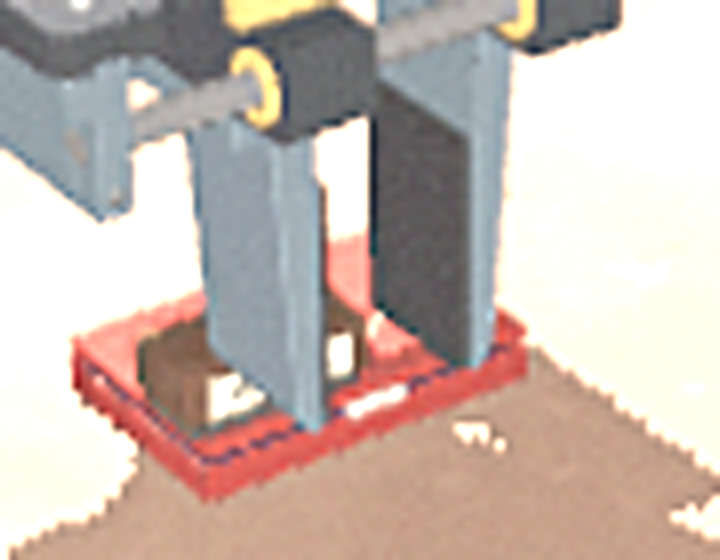

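View pics/c6d.png

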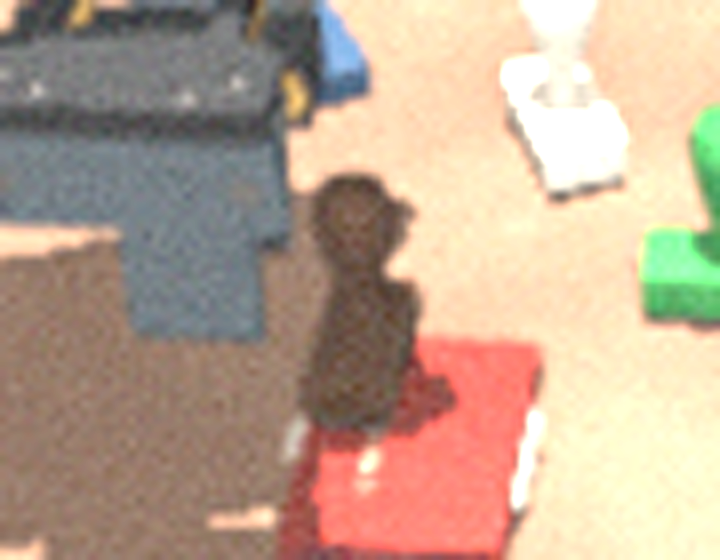

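```bash
python3 - <<'E'
from h import *
s=eyes.camera_info("scene");d=eyes.camera_info("side")
def onvert(i,u,v,yt):
    o,r=ray(i,u,v); n=np.r_[YT,0]; c=np.r_[TC,0]
    t=(yt-(o-c)@n)/(r@n); p=o+t*r; return p.round(1),tf(p)
print(onvert(d,226,180.6,22.7-89),onvert(d,205,176.5,22.7-89))
print(onvert(s,253.8,231.9,22.7+89),onvert(s,256,222,22.7+89))
# tips, side view, outer plane
print(onvert(d,190+135/8,150+335/8,1),onvert(d,190+262/8,150+340/8,1))
print(onvert(s,240+210/8,205+345/8,22.7+22),onvert(s,240+310/8,205+428/8,22.7+22))
E
```

```text
(array([600.7, 101.3, 127.2]), array([-15.8, -66.3])) (array([561.7, 107.2, 134.2]), array([-55.3, -66.3]))
(array([534.2, 291.4, 137.8]), array([-110. ,  111.7])) (array([526.9, 292.5, 157.3]), array([-117.3,  111.7]))
(array([553.9, 176.5,  43.5]), array([-73.3,   1. ])) (array([587.2, 171.4,  44.1]), array([-39.6,   1. ]))
(array([598.1, 214. ,  47.7]), array([-35.2,  44.7])) (array([561. , 219.6,  46.7]), array([-72.7,  44.7]))
```

From two independent view pairs, the tips are at z ≈ 46 and the gripper body's underside at z ≈ 127. That is 81 mm above the tips, as the gripper spec says. So the whole gripper stands about 23 mm higher than the reported TCP z, and I'll go by vision. The fingers are now clear behind the tin, so I'll lower them 19 mm and check.

```bash
python3 -m handwheel '[[0.15,0,0,0,0,0,0.3],[0.15,0,0,0,0,0,0.3],[0.12,0,0,0,0,0,0.3],[0.06,0,0,0,0,0,0.3],[0,0,0,0,0,0,0.3],[0,0,0,0,0,0,0.3]]'
cat >> h.py <<'E'
def onvert(i,u,v,yt):
    o,r=ray(i,u,v); n=np.r_[YT,0]; c=np.r_[TC,0]
    t=(yt-(o-c)@n)/(r@n); p=o+t*r; return tf(p),p[2].round(1)
def show(k):
    stat()
    for n in ["wrist","scene","side"]: grab(n,n+k)
    a=cv2.imread(f"pics/scene{k}.png")[205:275,240:330];b=cv2.imread(f"pics/side{k}.png")[150:220,190:280];w=cv2.imread(f"pics/wrist{k}.png")[100:260,210:410]
    f=lambda k,s:cv2.convertScaleAbs(cv2.resize(k,None,fx=s,fy=s,interpolation=cv2.INTER_CUBIC),alpha=1.7,beta=15)
    cv2.imwrite(f"pics/c{k}.png",np.hstack([f(a,4.4),f(b,4.4)]));cv2.imwrite(f"pics/d{k}.png",f(w,3.5))
E
python3 -c "
from h import *
show('7')"
```

```text
time: 6.6
ee_pos: [574.6, 195.1, 4.3]
orientation: [0.271, 1.571, -3.02]
wrist_force: [-0.0, 1.3, -0.6]
gripper_width: 31.9
t 6.6 tcp [574.6 195.1   4.3] tin-frame [-55.6  22.5] tooly deg -98.56 w 31.9 F [-0.   1.3 -0.6]
```

View pics/c7.png

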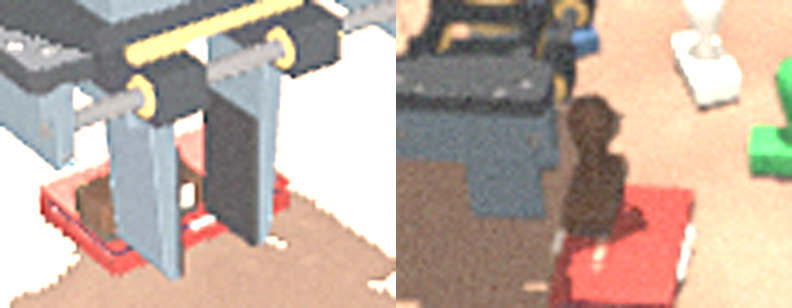

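View pics/d7.png

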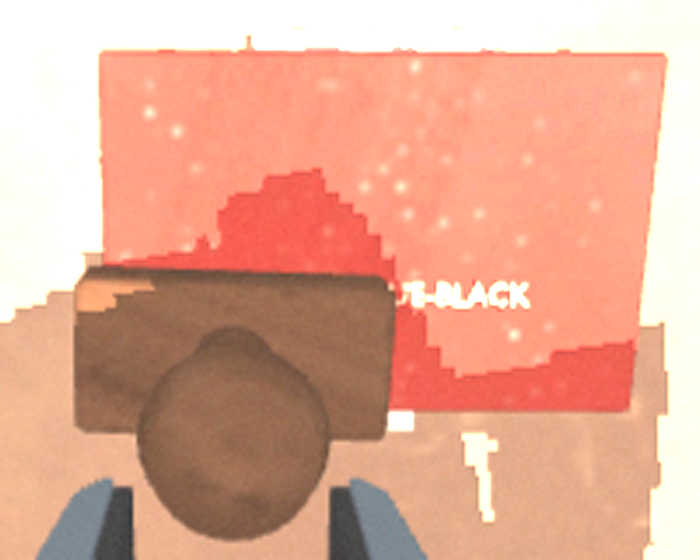

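```bash
python3 - <<'E'
from h import *
s=eyes.camera_info("scene");d=eyes.camera_info("side");i=eyes.camera_info("wrist")
print(onvert(s,278.6,267.5,44.5),onvert(s,266.8,257.7,44.5),onvert(d,223.9,199.5,.5),onvert(d,207.3,198.9,.5))
q(i,[(100,54),(664,54),(628,411),(107,411)],19,3.5,(210,100))
q(i,[(78,275),(394,287),(387,440),(75,430)],37,3.5,(210,100))
q(i,[(112,482),(352,482)],26,3.5,(210,100))
E
```

```text
(array([-71.4,  44.5]), np.float64(28.1)) (array([-35.6,  44.5]), np.float64(28.5)) (array([-38.3,   0.5]), np.float64(25.8)) (array([-74. ,   0.5]), np.float64(24.9))
[[28.0, 42.3], [28.0, -43.7], [-28.8, -44.0], [-28.9, 43.0]]
[[-2.9, 44.5], [-4.6, -1.4], [-28.0, -1.3], [-26.5, 45.8]]
[[-38.9, 41.7], [-38.9, 2.5]]
```

The tips are now at z ≈ 26–27, below the foot's top at 37 and clear of the lid at 19. The gap to the foot is about 11 mm. Now the slow push in +x.

```bash
python3 -m handwheel '[[0,0,-0.08,0,0,0,0.3],[0,0,-0.08,0,0,0,0.3],[0,0,-0.06,0,0,0,0.3],[0,0,-0.05,0,0,0,0.3],[0,0,-0.05,0,0,0,0.3],[0,0,-0.05,0,0,0,0.3],[0,0,-0.05,0,0,0,0.3],[0,0,0,0,0,0,0.3]]'
python3 -c "
from h import *
show('8')"
```

```text
time: 7.55
ee_pos: [591.5, 192.6, 4.4]
orientation: [-2.715, 1.571, 0.277]
wrist_force: [0.2, 0.0, 0.0]
gripper_width: 31.8
t 7.55 tcp [591.5 192.6   4.4] tin-frame [-38.5  22.6] tooly deg -98.56 w 31.8 F [0.2 0.  0. ]
```

View pics/c8.png

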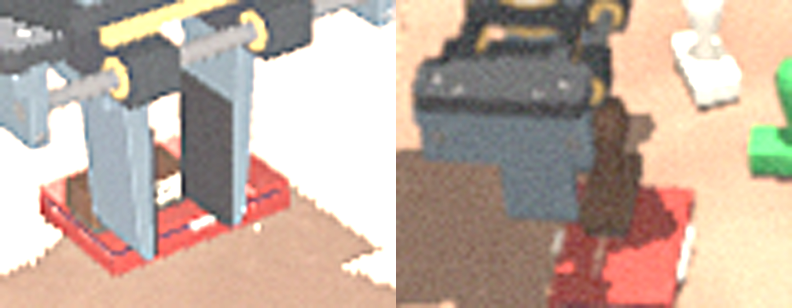

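View pics/d8.png

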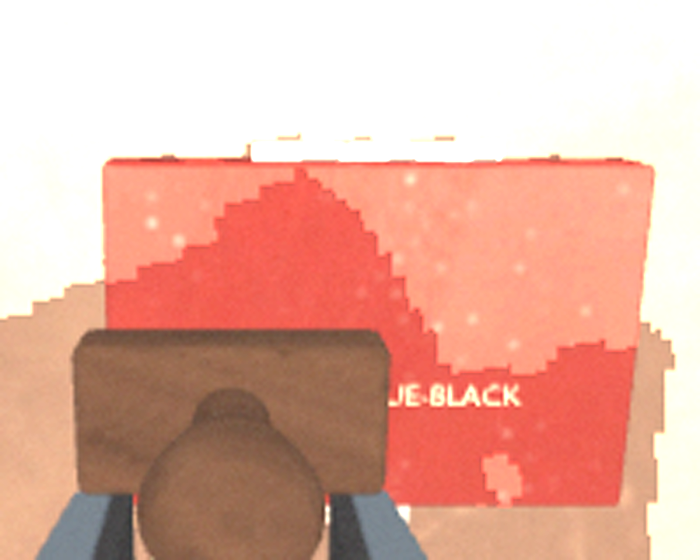

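Contact is made. The foot now lies square against both fingertips and upright, its front edge at about row 345 of the crop. I'll continue the push by about 9.5 mm.

```bash
python3 -m handwheel '[[0,0,-0.05,0,0,0,0.3],[0,0,-0.05,0,0,0,0.3],[0,0,-0.05,0,0,0,0.3],[0,0,-0.04,0,0,0,0.3],[0,0,-0.03,0,0,0,0.3],[0,0,0,0,0,0,0.3]]'
python3 -c "
from h import *
show('9')
i=eyes.camera_info('wrist')
"
```

```text
time: 8.3
ee_pos: [600.1, 191.3, 4.4]
orientation: [-2.707, 1.571, 0.285]
wrist_force: [0.3, -1.0, 0.4]
gripper_width: 32.2
t 8.3 tcp [600.1 191.3   4.4] tin-frame [-29.8  22.6] tooly deg -98.56 w 32.2 F [ 0.3 -1.   0.4]
```

View pics/d9.png

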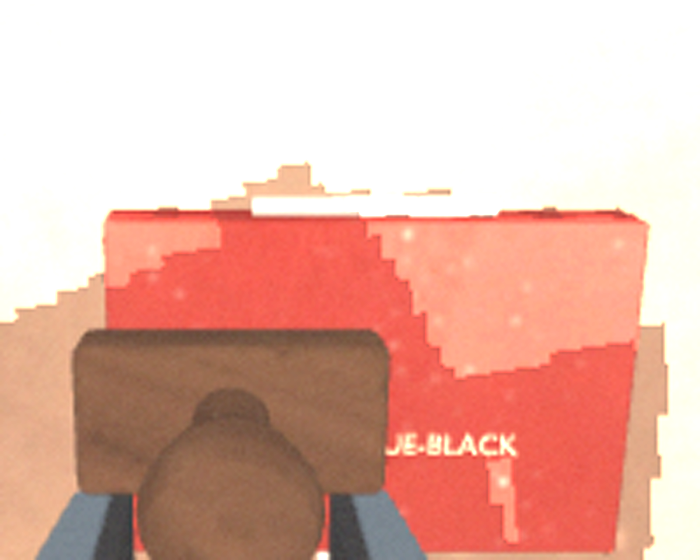

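```bash
python3 - <<'E'
from h import *
i=eyes.camera_info('wrist')
q(i,[(106,220),(648,222),(615,552)],19,3.5,(210,100))
q(i,[(78,345),(390,346),(385,492),(78,492)],37,3.5,(210,100))
E
```

```text
[[28.3, 42.1], [28.0, -44.0], [-28.9, -44.3]]
[[12.2, 44.8], [12.1, -1.2], [-10.9, -1.4], [-10.9, 45.7]]
```

The foot is square and its x is within about 1 mm of the tin's centre line. Next I'll retreat, open the jaws fully, and come in low with the fingers straddling the foot's ends, 91 mm apart against the 48 mm foot.

```bash
python3 -m handwheel '[[0,0,0.1,0,0,0,0.3],[0,0,0.28,0,0,0,0.3],[0,0,0,0,0,0,-1],[0,0,0,0,0,0,-1],[0,0,0,0,0,0,-1],[0,0,0,0,0,0,-1],[0,0,0,0,0,0,-1],[0,0,0,0,0,0,-1]]'
python3 -m handwheel '[[0,0.07,0,0,0,0,-1],[0,0.1,0,0,0,0,-1],[0,0.1,-0.2,0,0,0,-1],[0,0,-0.3,0,0,0,-1],[0,0,-0.3,0,0,0,-1],[0,0,-0.3,0,0,0,-1],[0,0,-0.05,0,0,0,-1],[0,0,0,0,0,0,-1]]'
python3 -c "
from h import *
show('10')
"
```

```text
time: 9.25
ee_pos: [585.0, 193.6, 4.3]
orientation: [-2.55, 1.571, 0.442]
wrist_force: [-0.6, -0.4, 0.3]
gripper_width: 77.4
time: 10.05
ee_pos: [629.1, 175.9, 4.2]
orientation: [-0.858, 1.571, 2.134]
wrist_force: [-0.8, 0.7, -0.5]
gripper_width: 91.0
t 10.05 tcp [629.1 175.9   4.2] tin-frame [ 1.2 11.7] tooly deg -98.58 w 91.0 F [-0.8  0.7 -0.5]
```

View pics/wrist10.png

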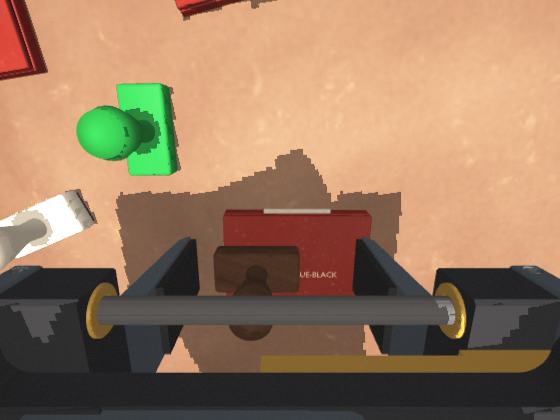

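View pics/c10.png

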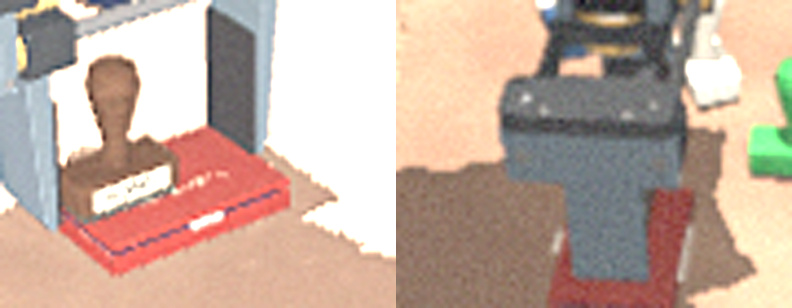

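The stamp (foot centre about (257,268) in the wrist view) stands freely between the open fingers. I'll push with the +y finger's inner face along tin −y.

```bash
python3 -m handwheel '[[0,0.08,0,0,0,0,-1],[0,0.08,0,0,0,0,-1],[0,0.05,0,0,0,0,-1],[0,0.05,0,0,0,0,-1],[0,0.05,0,0,0,0,-1],[0,0.05,0,0,0,0,-1],[0,0.05,0,0,0,0,-1],[0,0.05,0,0,0,0,-1]]'
python3 -m handwheel '[[0,0.05,0,0,0,0,-1],[0,0.05,0,0,0,0,-1],[0,0.05,0,0,0,0,-1],[0,0,0,0,0,0,-1]]'
python3 -c "
from h import *
show('11')
"
```

```text
time: 11.0
ee_pos: [626.0, 157.7, 4.4]
orientation: [-2.483, 1.571, 0.509]
wrist_force: [0.3, 0.1, -0.1]
gripper_width: 91.2
time: 11.4
ee_pos: [625.0, 151.6, 4.3]
orientation: [0.548, 1.571, -2.743]
wrist_force: [1.1, 1.1, 0.2]
gripper_width: 91.2
t 11.4 tcp [625.  151.6   4.3] tin-frame [  0.7 -12.9] tooly deg -98.57 w 91.2 F [1.1 1.1 0.2]
```

View pics/d11.png

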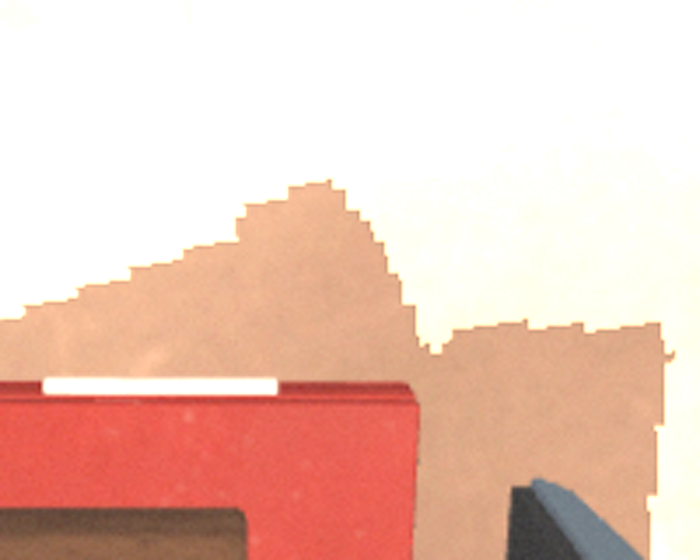

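View pics/c11.png

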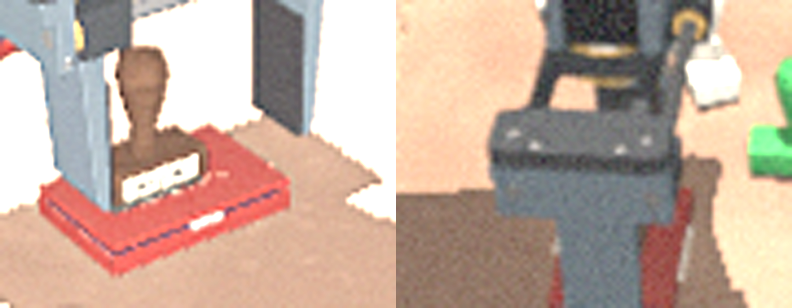

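The push is working: the stamp is upright and moving with the finger. Measuring in the full wrist frame.

```bash
python3 - <<'E'
import cv2
w=cv2.imread("pics/wrist11.png")[190:310,150:370]
cv2.imwrite("pics/e11.png",cv2.convertScaleAbs(cv2.resize(w,None,fx=3.5,fy=3.5,interpolation=cv2.INTER_CUBIC),alpha=1.7,beta=15))
E
```

```text
(no output)
```

View pics/e11.png

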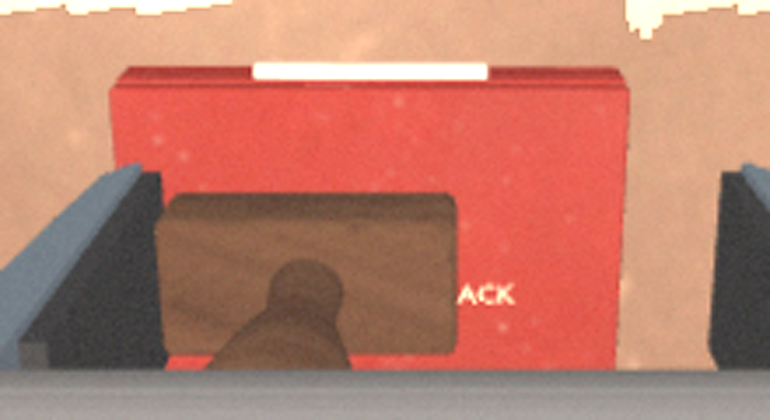

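```bash
python3 - <<'E'
from h import *
i=eyes.camera_info('wrist')
q(i,[(112,88),(628,87)],19,3.5,(150,190))
q(i,[(158,222),(458,217),(456,353),(167,353)],37,3.5,(150,190))
E
```

```text
[[28.8, 41.8], [29.0, -44.1]]
[[12.5, 30.9], [13.3, -15.6], [-10.3, -15.4], [-10.3, 31.1]]
```

```bash
python3 -m handwheel '[[0,0.05,0,0,0,0,-1],[0,0.05,0,0,0,0,-1],[0,0.05,0,0,0,0,-1],[0,0.04,0,0,0,0,-1],[0,0.03,0,0,0,0,-1],[0,0,0,0,0,0,-1],[0,0,0,0,0,0,-1]]'
python3 -c "
from h import *
show('12')
w=cv2.imread('pics/wrist12.png')[190:310,150:370]
cv2.imwrite('pics/e12.png',cv2.convertScaleAbs(cv2.resize(w,None,fx=3.5,fy=3.5,interpolation=cv2.INTER_CUBIC),alpha=1.7,beta=15))
"
```

```text
time: 12.25
ee_pos: [623.8, 143.1, 4.3]
orientation: [0.794, 1.571, -2.497]
wrist_force: [0.4, 0.1, -0.8]
gripper_width: 91.2
t 12.25 tcp [623.8 143.1   4.3] tin-frame [  0.8 -21.5] tooly deg -98.56 w 91.2 F [ 0.4  0.1 -0.8]
```

View pics/e12.png

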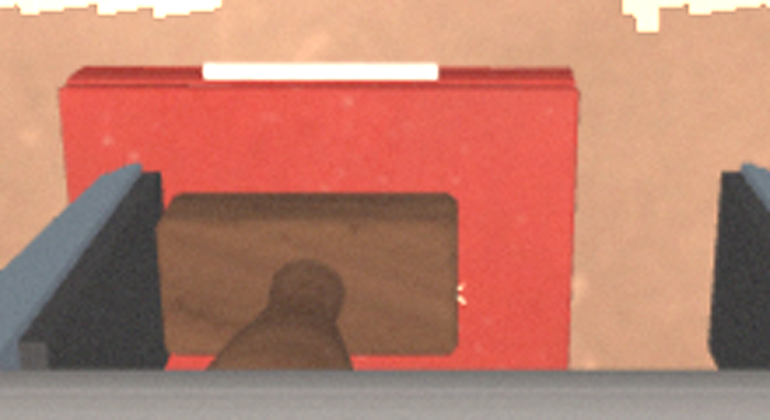

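The foot now lies centred in the lid, as seen in the crop. I'll back the finger off by 10 mm, rise straight up and take a last look.

```bash
python3 -m handwheel '[[0,-0.08,0,0,0,0,-1],[0,-0.17,0,0,0,0,-1],[0,-0.2,0,0,0,0,-1],[0,0,0,0,0,0,-1],[-0.4,0,0,0,0,0,-1],[-0.9,0,0,0,0,0,-1],[-0.9,0,0,0,0,0,-1],[-0.9,0,0,0,0,0,-1]]'
python3 -m handwheel '[[-0.9,0,0,0,0,0,-1],[0,0,0.8,0,0,0,-1],[0,0,0.8,0,0,0,-1],[0,0,0,0,0,0,-1],[0,0,0,0,0,0,-1]]'
python3 -c "
from h import *
show('13')
w=cv2.imread('pics/wrist13.png')[90:210,200:340]
cv2.imwrite('pics/e13.png',cv2.convertScaleAbs(cv2.resize(w,None,fx=5,fy=5,interpolation=cv2.INTER_CUBIC),alpha=1.7,beta=15))
"
```

```text
time: 13.2
ee_pos: [626.4, 160.8, 130.8]
orientation: [-2.853, 1.57, 0.139]
wrist_force: [-0.7, 0.1, 0.2]
gripper_width: 91.3
time: 13.7
ee_pos: [563.3, 170.6, 165.6]
orientation: [-2.767, 1.569, 0.226]
wrist_force: [0.4, 0.6, -0.1]
gripper_width: 91.6
t 13.7 tcp [563.3 170.6 165.6] tin-frame [-63.1  -3.4] tooly deg -98.54 w 91.6 F [ 0.4  0.6 -0.1]
```

View pics/e13.png

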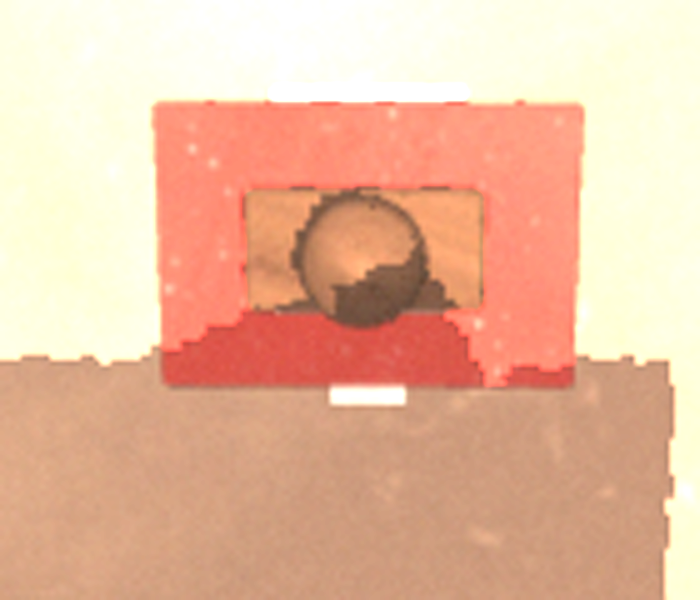

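View pics/scene13.png

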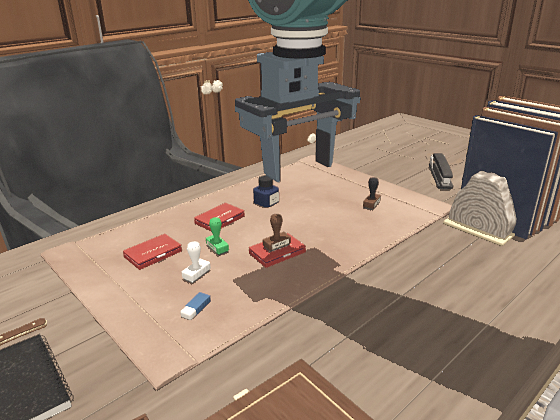

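View pics/c13.png

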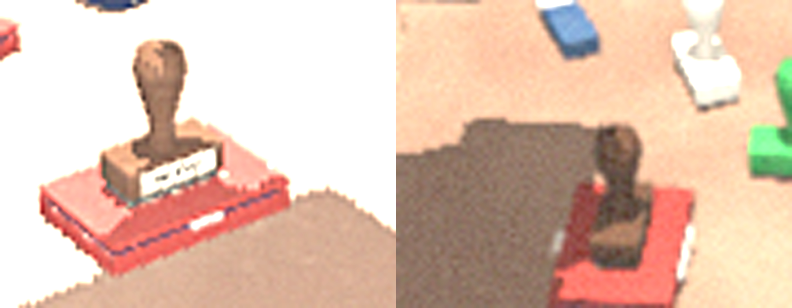

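The stamp stands upright in the middle of the lid, handle top at (360,258) in the crop, and the bystanders haven't moved. A last measurement before handing in:

```bash
python3 - <<'E'
from h import *
i=eyes.camera_info('wrist')
def c(pts,z): 
    P=np.array([tf(onplane(i,(x+.5)/5-.5+200,(y+.5)/5-.5+90,z)) for x,y in pts]);e=P[0]-P[1]
    print(P.tolist(),P.mean(0),np.degrees(np.arctan2(-e[0],e[1])));return P.mean(0)
a=c([(155,103),(583,103),(574,386),(162,386)],19);b=c([(245,190),(483,190),(483,308),(246,312)],37)
print("stamp-tin",b-a,tf(onplane(i,361,0,80)) if 0 else tf(onplane(i,361/5+200,258/5+90,80))-a)
env.job_done()
E
```

```text
[[28.8, 41.7], [28.8, -44.7], [-28.2, -44.9], [-28.2, 42.5]] [ 0.3  -1.35] -0.0
[[12.2, 22.5], [12.2, -23.7], [-10.4, -24.1], [-11.1, 22.8]] [ 0.725 -0.625] -0.0
stamp-tin [0.425 0.725] [1.2  0.55]
the job is handed in; nothing more can be done
```

The stamp stands upright in the middle of the tin lid and the job is handed in, after about 14 s of the 48 s allowed; no verdict was reported.

- **Pushes:** I pushed it about 15.5 mm across the lid with both fingertips low on the foot, either side of the handle. I then pushed it about 22 mm along the lid with one finger's inner face against the end of the foot. It was never pinched or lifted.
- **Final wrist-camera check, before handing in:** the foot centre is 0.4 mm (across) and 0.7 mm (along) from the tin centre, against the 8 mm allowed. The long sides differ by about 0°. The handle top sits over the foot within about 1 mm, so it is upright.
- **Force and bystanders:** wrist-force readings stayed within about 1.5 N, which is noise. By eye in the scene picture, the spare stamp, ink bottle and eraser had not moved; I did not measure their positions.
- **What disagreed:** the cameras showed the fingertips about 23 mm higher than the reported tool position. My first push therefore passed above the foot, beside the handle, without moving the stamp. I backed out, checked the height in two views and went by the camera heights from then on.
- **Initial angle:** the task says the stamp was left askew, but I measured its foot within about 2° of the tin's long side at the start, so it needed almost no turning.

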